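Stopper the jar and hold the coder's dead-man handle at its mark

TASK

The amber jar in the coding station is still open: set the loose wooden-headed cork stopper fully down into its neck and let go of it. Then push the station's red spring-loaded dead-man handle down with the fingers until its arm is level (at the green mark) and keep it there, without ever pushing it far past level and never pushing it while the jar is open; the program finishes while the gripper is still holding the handle down. Leave the jar in its nest and do not disturb the closed jar, the label gun or the carton.

Things in the scene. Friction and masses are not known exactly. Their poses are not given: they have to be found in the camera images.
- station: Grey jar-coding station fixed to the bench: base plate 180 mm (x) by 300 mm (y) by 20 mm high; origin under the base's centre, z up. Jar nest at its x 0, y +75 mm; red handle arm along its y -85 mm. White scale plate with a green mark beside the arm at x -15, y -109 mm, its top 117 mm above the bench.
- handle (a joint): Handle travel, rad: 0 = released, arm rising 0.35 rad to its free end (as at the start); 0.35 = arm level, at the green mark, as wanted (mark: 0.29 to 0.41); 0.55 = bottom stop. Pivot axis along the station's y at its x +40 mm, 85 mm above the bench. A spring returns it: the push on the bar is about 6 N at 0, 10 N level, 13 N at the stop.
- handle_top (a point): Middle of the top face of the red cross-bar at the arm's free end, where it is pushed. Bar 34 mm along the arm, 70 across, 16 thick; centre 120 mm from the pivot towards the station's -x. Released, this point is 134 mm above the bench at station x -70 mm, y -85; with the arm level, 93 mm above it at x -80 mm. Its z axis is the face's normal (vertical when level).
- head_top (a point): Middle of the top of the blue print head (50 x 40 x 44 mm, 81 mm above the bench) between handle and jar. The handle drives it towards the jar, 21 mm when level; it stops short of the jar at any travel.
- nest (a point): Centre of the jar nest (black ring, 88 mm outside, 75 mm inside, 10 mm high), on the top face of the base plate, 20 mm above the bench. z up.
- jar_mouth (a point): Centre of the rim of the open amber glass jar, loose in the nest (about 1.5 mm play all round). Rim 105 mm above the jar's foot, so 125 mm above the bench. Neck 42 mm outside, 34 mm inside, 27 mm long above the shoulder; body 72 mm across; about 0.35 kg. z up.
- stopper_mid (a point): Middle of the loose stopper, standing on its small end on the bench at the robot's left. 56 mm high: tapered cork plug 22 mm long, 25 mm across at the foot, 31 at its top, under a pale wooden cylindrical head 44 mm across, 34 high (grip it there). This point is 28 mm above the foot, 6 mm above the head's underside; fully seated, 6 mm above the jar's rim. About 40 g.
- full_jar_top (a point): A like amber jar, already closed with the same kind of stopper, standing on the bench at the left and far side; point on top of it, 139 mm above the bench. Leave alone.
- label_gun: Black hand label gun with a yellow tab lying on the bench at the right, 195 mm long (its x), 60 mm wide, up to 95 mm high; origin on the bench under its middle. Leave alone.
- carton: Open brown carton with black diamonds, 80 x 160 x 60 mm, holding wrapped bars, at the far side beyond the station; origin under its centre. Leave alone.
Things that resemble listed ones, but are neither listed nor needed, are in the scene too. What is shaped like the part that bears jar_mouth but turquoise is not meant.

How it is judged:
On the way, in this order (a step that is already met when the one before it is completed fails the run):
1. the stopper is fully down in the neck of the jar and let go (z of stopper_mid in the frame of jar_mouth between 0.001 and 0.01 m and horizontal distance between stopper_mid and jar_mouth below 0.005 m and angle between stopper_mid's own z axis and vertical below 0.12 rad and horizontal distance between jar_mouth and nest below 0.008 m and z of jar_mouth in the frame of nest below 0.11 m and angle between jar_mouth's own z axis and vertical below 0.06 rad and contact force between stopper and the fingers below 0.1 N), for 0.3 s.
2. the handle is held by the fingers with its arm level (value of joint handle between 0.29 and 0.41 rad and contact force between handle and the fingers above 2 N and z of stopper_mid in the frame of jar_mouth between 0.001 and 0.01 m and horizontal distance between stopper_mid and jar_mouth below 0.005 m and angle between stopper_mid's own z axis and vertical below 0.12 rad), for 0.5 s.
At the end, for the whole second after the job is handed in: Stopper let go and seated in the jar's neck (middle 1 to 10 mm above the rim, within 5 mm of its centre, upright within 0.12 rad); jar upright in its nest (within 8 mm); fingers push the handle with over 2 N and keep it still at 0.29 to 0.41 rad (level within 0.06 rad) (all of step 2 and horizontal distance between jar_mouth and nest below 0.008 m and z of jar_mouth in the frame of nest below 0.11 m and angle between jar_mouth's own z axis and vertical below 0.06 rad and contact force between stopper and the fingers below 0.1 N and velocity of joint handle between -0.05 and 0.05 rad/s and linear speed of stopper below 0.02 m/s); the arm keeps its last pose, push and grip.
It fails at once if the handle is pushed far past level (beyond 0.48 rad) (value of joint handle above 0.48 rad).
It fails at once if the handle is pushed (beyond 0.12 rad) while the jar is open (value of joint handle above 0.12 rad and not (z of stopper_mid in the frame of jar_mouth below 0.012 m and horizontal distance between stopper_mid and jar_mouth below 0.008 m)).
It fails at once if the full jar is moved by more than 30 mm (distance of full_jar_top from where it was at the start of the episode above 0.03 m).
It fails at once if the label gun is moved by more than 30 mm (distance of label_gun from where it was at the start of the episode above 0.03 m).
It fails at once if the carton is moved by more than 30 mm (distance of carton from where it was at the start of the episode above 0.03 m).
It also fails if it takes over 51 s, if anything falls off the work surface, if the arm or the gripper's body presses on something with over 40 N, if the wrist force passes 120 N, or if a joint passes its speed limit or range.

ROBOT

A 6-joint arm with a two-finger parallel gripper is mounted at the origin on the work surface. World frame = base frame: x ahead of the robot, y to its left, z up, the work surface at z = 0. Lengths are in m, angles in rad, forces in N, time in s.
With the tool pointing down it reaches from about 0.25 to 0.775 m from the base axis. Payload 4 kg.
Tool frame: the origin (TCP) lies midway between the tips of the shut fingers; the grasp point (between the pads) lies 19 mm behind it; y points along the fingers, x is the direction in which the jaws open and shut, and the axes are right-handed (so a half turn about y gives the same grasp; the last joint's range is limited). The gripper opens to 94 mm and grips with 3 to 60 N. Pads are 16 mm wide; open, the fingers measure 119 mm over their backs; the gripper's body (75 mm by 177 mm) begins 78 mm behind the grasp point.
Start: joints at [-1.241, 0.087, 1.371, -0, 1.684, -0.103], TCP at [0.231, -0.499, 0.182] pointing down, gripper open.
Joint ranges: [-3.1, 3.1], [-0.76, 2.03], [0.27, 2.55], [-1.08, 4.22], [0.17, 2.65], [-2.57, 2.57]. Speed limits (rad/s): [2.79, 2.79, 3.14, 3.14, 3.14, 3.14].

INTERFACE

Orientations are given as [roll, pitch, yaw] about the fixed x, y, z axes, in that order (R = Rz(yaw) Ry(pitch) Rx(roll)).
In Python, from bench import robot, snapshot, camera_info, ticket gives the robot as it stands.
- The arm moves only by the shell command python3 -m creep 'ROWS'. ROWS is JSON, a list of rows, each an object with "slide": the shift along the tool's x, y, z in mm, a list of three; "roll": the turn about the tool's y in degrees; "grip": the closure, from 0 (fully open) to 1 (shut). In form: [{"slide": [x, y, z], "roll": roll, "grip": grip}, ...]. A call has 1 to 20 rows; each row is the pose to reach, as a shift and turn from the pose commanded when the call began, along the tool's axes at that moment; what a row does not reach only later rows make up. A row lasts 1/12 s, in which the tool goes at most 41.7 mm and 7.16 degrees, less where a joint would pass 70% of its speed; a pose out of reach is approached as far as the arm can. A call with a gripper value outside its range is refused whole. The fingers move at their own pace and stop on an object; the grip force is fixed at half the most. Time passes only in rows, so rows that repeat a pose let the fingers close. It gives the time, the measured TCP pose, the force and the opening at its end, in the units of the state.
- robot.get_obs(): the state, without advancing time (a new reading comes with each control period).
- snapshot(name): name is "scene" or "side" or "wrist"; returns the picture (400x640x3 uint8, red, green, blue); there is no depth.
- camera_info(name): a dict with "fx", "fy", "cx", "cy" (pixels), "cam_to_world" (4x4, takes a point from camera to world coordinates). Camera axes: x right, y down, z forward; pixel columns grow to the right and rows downward; lengths in m; the calibration is good to about 2 mm. A picture is of the moment at which its call begins: read the wrist's pose just before it. camera_info takes no time and is no camera call; for the wrist camera it gives the pose at the moment of the call.
- ticket.close_job(): hands the job in, once; it reports no verdict.
The state is a dict: "time": time; "joint_positions": joint angles; "qvel": joint speeds; "joint_torque": joint torques, N m; "tool_pos": TCP position; "ee_rot": TCP orientation; "wrist_force": force on the tool from outside, world axes, zero at the start; "wrist_torque": the same for the moment, N m; "width": finger opening in m.
Only numpy, scipy, OpenCV 4.12 (cv2) and the standard library are available. Lean on these libraries where they do the work, as an engineer would, in place of code of your own. Each camera call takes 0.05 s, during which the arm holds its last target.

## Working session

There is one attempt and no reset: what is moved stays moved. The work goes in short steps, Python scripts to look and compute and a shell command to move; the robot and the scene stay as the last step left them, time stands still between calls to the robot, and variables do not carry over. Pictures are saved under pics/ and viewed, and the job is handed in when it is done.

```bash
ls; mkdir -p pics; python3 - <<'E'
from bench import robot, snapshot, camera_info, ticket
import cv2
print(robot.get_obs())
for n in("scene","side","wrist"):
    c=camera_info(n);print(n,c)
    cv2.imwrite(f"pics/{n}0.png",snapshot(n)[:,:,::-1])
E
```

```text
pics
{'time': 0.0, 'joint_positions': array([-1.24107466e+00,  8.79760921e-02,  1.37223982e+00, -2.14047516e-05,
        1.68358053e+00, -1.03099885e-01]), 'qvel': array([0.00022115, 0.00066576, 0.00022129, 0.00065436, 0.00010201,
       0.00040466]), 'joint_torque': array([ 2.52726693e-07, -3.40181315e+01, -3.02427328e+01,  7.17650517e-02,
        3.26915283e-02, -1.65496149e-04]), 'tool_pos': array([ 0.23048491, -0.49872556,  0.18120002]), 'ee_rot': array([-1.57059068,  0.00219428, -1.13797694]), 'wrist_force': array([-0.03471007, -0.72118127, -0.92542571]), 'wrist_torque': array([-0.01198078, -0.00997722,  0.00790341]), 'width': 0.09391916397371698}
scene {'fx': 453.81576641173234, 'fy': 453.81576641173234, 'cx': 317.2965558248023, 'cy': 190.13060778101377, 'cam_to_world': array([[-0.73662295,  0.5564256 , -0.38441797,  1.13091213],
       [ 0.67629008,  0.60244036, -0.42390723,  0.5450743 ],
       [-0.00428393, -0.57223785, -0.82007651,  1.22982918],
       [ 0.        ,  0.        ,  0.        ,  1.        ]])}
side {'fx': 382.27307505725236, 'fy': 382.27307505725236, 'cx': 316.24643113513105, 'cy': 201.64319036481294, 'cam_to_world': array([[-9.25159691e-01, -2.55780667e-01,  2.80456407e-01,
         2.98898908e-01],
       [-3.79577474e-01,  6.22064104e-01, -6.84804492e-01,
         6.62343314e-01],
       [ 6.97885865e-04, -7.40008446e-01, -6.72597214e-01,
         8.10286586e-01],
       [ 0.00000000e+00,  0.00000000e+00,  0.00000000e+00,
         1.00000000e+00]])}
wrist {'fx': 333.28216139814316, 'fy': 333.28216139814316, 'cx': 318.1932357231933, 'cy': 197.63381375205492, 'cam_to_world': array([[ 0.41923964, -0.88285978, -0.21165238,  0.2921748 ],
       [-0.9078742 , -0.40809804, -0.09602304, -0.47106817],
       [-0.00160004,  0.2324104 , -0.97261649,  0.38450548],
       [ 0.        ,  0.        ,  0.        ,  1.        ]])}
```

View pics/scene0.png

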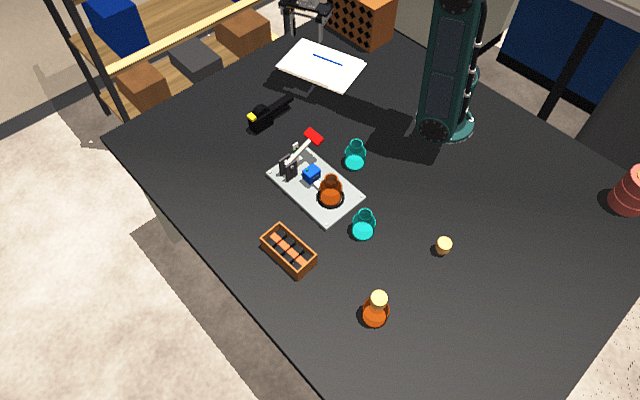

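View pics/side0.png

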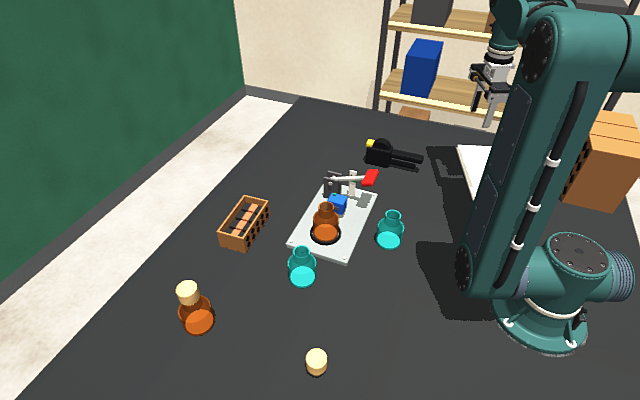

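View pics/wrist0.png

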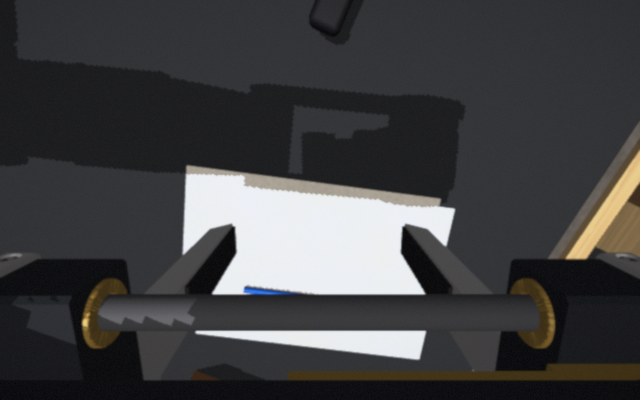

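The scene view shows the stopper at about (443,245), the open amber jar at (331,190) and the red bar at (313,136). In the side view they are at (316,362), (325,222) and (371,178). There are two turquoise decoy jars. Next I'll enlarge the views and measure.

```bash
python3 - <<'E'
import cv2,numpy as np
a=cv2.imread("pics/scene0.png");b=cv2.imread("pics/side0.png")
A=cv2.resize(a[110:270,255:465],None,fx=3.5,fy=3.5,interpolation=cv2.INTER_CUBIC)
B=cv2.resize(b[160:380,280:400],None,fx=2.7,fy=2.7,interpolation=cv2.INTER_CUBIC)
cv2.imwrite("pics/sz.png",A);cv2.imwrite("pics/dz.png",B)
for n,im in(("scene",a),("side",b)):
    h=cv2.cvtColor(im,cv2.COLOR_BGR2HSV)
    for nm,lo,hi in(("wood",(15,60,120),(28,160,255)),("red",(0,200,120),(4,255,255)),("blue",(105,150,60),(120,255,255)),("amber",(5,180,60),(14,255,255))):
        m=cv2.inRange(h,lo,hi)
        k,l,s,c=cv2.connectedComponentsWithStats(m)
        print(n,nm,[(s[i].tolist(),c[i].round(1).tolist()) for i in range(1,k) if s[i][4]>40 and 200<c[i][0]<480 and c[i][1]>110 or (s[i][4]>150)])
E
```

```text
scene wood [([86, 0, 172, 75, 4284], [168.6, 25.9]), ([69, 32, 28, 38, 261], [80.6, 46.2]), ([201, 34, 38, 34, 463], [220.1, 50.0]), ([152, 57, 41, 39, 680], [172.3, 76.3]), ([114, 84, 27, 35, 257], [127.6, 104.6]), ([100, 89, 24, 34, 222], [109.8, 102.5]), ([260, 222, 57, 51, 191], [291.5, 250.0]), ([436, 243, 16, 11, 70], [442.3, 250.0]), ([370, 298, 18, 12, 64], [377.5, 305.5])]
scene red [([303, 127, 21, 19, 188], [313.2, 135.9])]
scene blue [([82, 0, 68, 58, 2513], [116.8, 24.5]), ([513, 8, 27, 31, 204], [527.3, 22.5]), ([502, 45, 40, 27, 214], [523.4, 57.2]), ([541, 57, 24, 24, 187], [551.4, 68.5]), ([302, 163, 19, 22, 229], [310.7, 173.2])]
scene amber [([320, 174, 22, 32, 511], [330.1, 191.1]), ([362, 297, 28, 31, 500], [373.9, 314.8])]
side wood [([388, 3, 103, 40, 887], [426.4, 26.3]), ([444, 8, 46, 25, 791], [467.1, 20.0]), ([379, 68, 108, 51, 1946], [436.9, 92.5]), ([398, 106, 33, 15, 251], [414.5, 112.6]), ([589, 109, 51, 33, 1074], [615.9, 125.7]), ([590, 135, 50, 23, 696], [615.3, 146.0]), ([217, 195, 51, 44, 190], [241.4, 219.5]), ([175, 283, 25, 22, 199], [188.5, 297.8]), ([305, 351, 22, 25, 152], [315.7, 368.5])]
side red [([362, 169, 17, 17, 194], [369.9, 177.1])]
side blue [([400, 39, 43, 59, 1765], [420.5, 67.5]), ([328, 192, 19, 23, 229], [338.5, 202.1])]
side amber [([313, 202, 26, 40, 721], [325.2, 223.8]), ([178, 295, 36, 41, 995], [196.7, 316.7])]
```

View pics/sz.png

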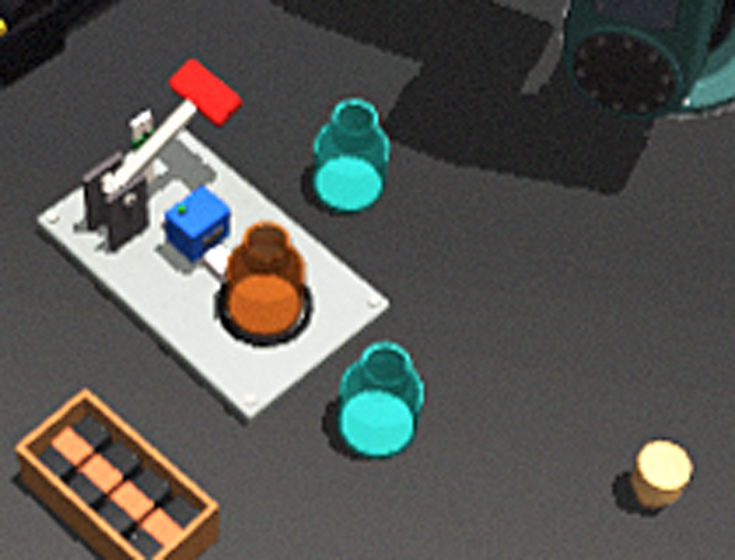

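View pics/dz.png

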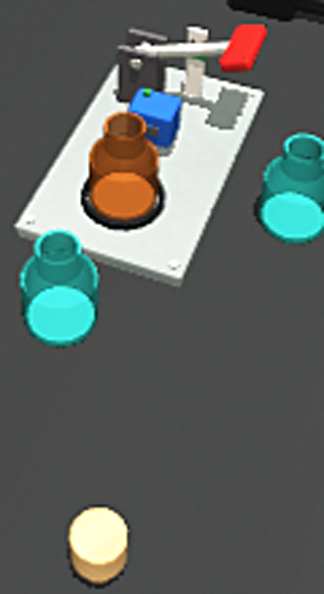

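The zooms show the stopper top as a bright disc, the amber rim ellipse and the red bar. I'll fit the bright disc in each view and triangulate it together with the rim and the bar.

```bash
cat > h.py <<'E'
import numpy as np,cv2
from bench import robot,snapshot,camera_info
def ray(c,p):
    T=c["cam_to_world"];d=T[:3,:3]@np.array([(p[0]-c["cx"])/c["fx"],(p[1]-c["cy"])/c["fy"],1]);return T[:3,3],d/np.linalg.norm(d)
def plane(c,p,z):
    o,d=ray(c,p);return o+d*(z-o[2])/d[2]
def tri(L):
    A=0;b=0;R=[ray(c,p) for c,p in L]
    for o,d in R:
        P=np.eye(3)-np.outer(d,d);A=A+P;b=b+P@o
    x=np.linalg.solve(A,b);return x.round(4),[round(float(np.linalg.norm((np.eye(3)-np.outer(d,d))@(x-o))),4) for o,d in R]
def proj(c,X):
    T=c["cam_to_world"];q=T[:3,:3].T@(np.array(X)-T[:3,3]);return q[0]/q[2]*c["fx"]+c["cx"],q[1]/q[2]*c["fy"]+c["cy"]
E
python3 - <<'E'
from h import *
cs,cd=camera_info("scene"),camera_info("side")
a=cv2.imread("pics/scene0.png");b=cv2.imread("pics/side0.png")
def top(im,x,y,thr):
    s=im[y-20:y+20,x-20:x+20];h=cv2.cvtColor(s,cv2.COLOR_BGR2HSV)
    m=((h[...,2]>thr)&(h[...,0]>12)&(h[...,0]<32)).astype(np.uint8)
    k,l,st,c=cv2.connectedComponentsWithStats(m);i=1+np.argmax(st[1:,4]);return st[i],(c[i][0]+x-20,c[i][1]+y-20)
for t in(200,225):
    s,p=top(a,443,245,t);s2,q=top(b,316,360,t);print(t,s,p,s2,q,tri([(cs,p),(cd,q)]),plane(cs,p,.056),plane(cd,q,.056))
z=lambda x,y,ox,oy,f:((x+.5)/f-.5+ox,(y+.5)/f-.5+oy)
for n,p,q in(("mouth",(267,241),(126,126)),("greenmk",(142,135),(197,40)),
  ("barNear",(242,98),(230,66)),("corner",(388,303),(180,277))):
    P=z(*p,255,110,3.5);Q=z(*q,280,160,2.7);print(n,P,Q,tri([(cs,P),(cd,Q)]))
P=z(267,241,255,110,3.5);Q=z(126,126,280,160,2.7);print(plane(cs,P,.125),plane(cd,Q,.125))
# base-plate corners at z=.02
for p in((388,300),(248,412),(38,217),(183,131)):print("sc",plane(cs,z(*p,255,110,3.5),.02))
for p in((180,274),(17,225),(264,93),(118,62)):print("sd",plane(cd,z(*p,280,160,2.7),.02))
# red bar
print("red",plane(cs,z(205,91,255,110,3.5),.134),plane(cd,z(247,46,280,160,2.7),.134))
E
```

```text
200 [ 14  11  16  14 161] (np.float64(444.46583850931677), np.float64(242.55900621118013)) [ 10   8  21  22 365] (np.float64(316.13698630136986), np.float64(358.1890410958904)) (array([0.4347, 0.3283, 0.0554]), [0.0014, 0.0014]) [0.43439057 0.32708187 0.056     ] [0.43494915 0.32993882 0.056     ]
225 [ 14  11  15  14 158] (np.float64(444.4746835443038), np.float64(242.53164556962025)) [ 10   8  21  21 349] (np.float64(316.0372492836676), np.float64(358.0401146131805)) (array([0.4349, 0.3283, 0.056 ]), [0.0013, 0.0013]) [0.43430018 0.32704281 0.056     ] [0.43525307 0.3297298  0.056     ]
mouth (330.92857142857144, 178.5) (326.35185185185185, 206.35185185185185) (array([ 0.5534, -0.0299,  0.124 ]), [0.0003, 0.0003])
greenmk (295.2142857142857, 148.21428571428572) (352.64814814814815, 174.5) (array([ 0.5404, -0.2117,  0.1   ]), [0.0018, 0.0018])
barNear (323.7857142857143, 137.64285714285714) (364.8703703703704, 184.12962962962962) (array([ 0.4782, -0.1407,  0.1471]), [0.0086, 0.0086])
corner (365.5, 196.21428571428572) (346.35185185185185, 262.27777777777777) (array([0.466 , 0.0432, 0.0184]), [0.0013, 0.0013])
[ 0.55376091 -0.02964454  0.125     ] [ 0.55308065 -0.02845468  0.125     ]
sc [0.46355292 0.04024655 0.02      ]
sc [0.63965234 0.03961906 0.02      ]
sc [ 0.64014218 -0.25355988  0.02      ]
sc [ 0.46667823 -0.23945783  0.02      ]
sd [0.46720441 0.04253193 0.02      ]
sd [0.64117515 0.0456248  0.02      ]
sd [ 0.46385349 -0.24790876  0.02      ]
sd [ 0.64180527 -0.23607206  0.02      ]
red [ 0.48245692 -0.187572    0.134     ] [ 0.47680208 -0.18255172  0.134     ]
```

Station centre comes out near (0.553, -0.103) with yaw about 0. The stopper top is at (0.435, 0.328, 0.056) and the rim at z 0.124, and both heights match the text. I'll turn the jaws to world y and travel above the stopper.

```bash
python3 -m creep '[{"slide":[-40,0,32],"roll":7,"grip":0},{"slide":[-665,0,532],"roll":24.75,"grip":0},{"slide":[-665,0,532],"roll":24.75,"grip":0},{"slide":[-665,0,532],"roll":24.75,"grip":0},{"slide":[-665,0,532],"roll":24.75,"grip":0},{"slide":[-665,0,532],"roll":24.75,"grip":0},{"slide":[-665,0,532],"roll":24.75,"grip":0},{"slide":[-665,0,532],"roll":24.75,"grip":0},{"slide":[-665,0,532],"roll":24.75,"grip":0},{"slide":[-665,0,532],"roll":24.75,"grip":0},{"slide":[-665,0,532],"roll":24.75,"grip":0},{"slide":[-665,0,532],"roll":24.75,"grip":0},{"slide":[-665,0,532],"roll":24.75,"grip":0},{"slide":[-665,0,532],"roll":24.75,"grip":0},{"slide":[-665,0,532],"roll":24.75,"grip":0},{"slide":[-665,0,532],"roll":24.75,"grip":0},{"slide":[-665,0,532],"roll":24.75,"grip":0},{"slide":[-665,0,532],"roll":24.75,"grip":0},{"slide":[-665,0,532],"roll":24.75,"grip":0},{"slide":[-665,0,532],"roll":24.75,"grip":0}]'
```

```text
time: 1.82
tool_pos: [0.43, 0.312, 0.1819]
ee_rot: [-1.571, -0.001, -1.569]
wrist_force: [0.7, -0.6, -0.4]
width: 0.0941
```

```bash
python3 -m creep '[{"slide":[-10,0,3],"roll":0,"grip":0},{"slide":[-10,0,3],"roll":0,"grip":0},{"slide":[-10,0,3],"roll":0,"grip":0}]'; python3 - <<'E'
from h import *
o=robot.get_obs();print(o["tool_pos"],o["ee_rot"],o["joint_positions"])
c=camera_info("wrist");im=snapshot("wrist")[:,:,::-1];cv2.imwrite("pics/w1.png",im)
h=cv2.cvtColor(im,cv2.COLOR_BGR2HSV)
m=cv2.inRange(h,(12,40,190),(32,200,255))
k,l,s,cc=cv2.connectedComponentsWithStats(m)
for i in range(1,k):
    if s[i][4]>300:print(s[i],cc[i],plane(c,cc[i],.056))
print(proj(c,(.4349,.3285,.056)))
E
```

```text
time: 2.07
tool_pos: [0.4329, 0.3192, 0.1816]
ee_rot: [-1.572, -0.002, -1.569]
wrist_force: [-0.1, -0.2, -0.3]
width: 0.094
[0.43290433 0.31921021 0.18160963] [-1.57228068 -0.00193009 -1.56920351] [ 5.30583353e-01  6.22690068e-02  1.39884651e+00 -9.22950371e-04
  1.68273260e+00  2.09968623e+00]
[288 165  43  42 786] [307.42239186 179.34351145] [0.44070494 0.32965185 0.056     ]
(np.float64(308.60412696636274), np.float64(185.03380103808237))
```

View pics/w1.png

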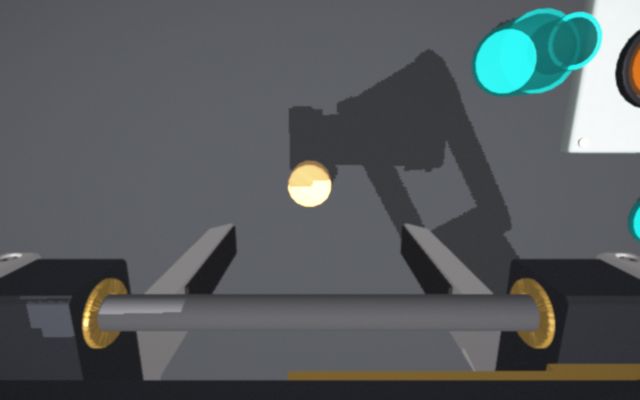

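The wrist view shows the stopper top circle, partly shadowed, centred at about (309.5,186). That agrees with the triangulated (0.434, 0.328), so I'll align, descend and grip.

```bash
python3 -m creep '[{"slide":[-9,20,1.5],"roll":0,"grip":0},{"slide":[-9,60,1.5],"roll":0,"grip":0},{"slide":[-9,95,1.5],"roll":0,"grip":0},{"slide":[-9,130,1.5],"roll":0,"grip":0},{"slide":[-9,150,1.5],"roll":0,"grip":0},{"slide":[-9,161,1.5],"roll":0,"grip":0},{"slide":[-9,161,1.5],"roll":0,"grip":0},{"slide":[-9,161,1.5],"roll":0,"grip":0},{"slide":[-9,161,1.5],"roll":0,"grip":1},{"slide":[-9,161,1.5],"roll":0,"grip":1},{"slide":[-9,161,1.5],"roll":0,"grip":1},{"slide":[-9,161,1.5],"roll":0,"grip":1},{"slide":[-9,161,1.5],"roll":0,"grip":1},{"slide":[-9,161,1.5],"roll":0,"grip":1},{"slide":[-9,161,1.5],"roll":0,"grip":1},{"slide":[-9,161,1.5],"roll":0,"grip":1},{"slide":[-9,161,1.5],"roll":0,"grip":1},{"slide":[-9,161,1.5],"roll":0,"grip":1}]'; python3 - <<'E'
from h import *
o=robot.get_obs();print(o["tool_pos"],o["width"])
cv2.imwrite("pics/w2.png",snapshot("wrist")[:,:,::-1])
E
```

```text
time: 3.62
tool_pos: [0.4348, 0.3287, 0.0213]
ee_rot: [-1.571, -0.0, -1.57]
wrist_force: [-0.2, -0.2, 0.3]
width: 0.0427
[0.4347798  0.32872841 0.0212663 ] 0.042682286255467
```

View pics/w2.png

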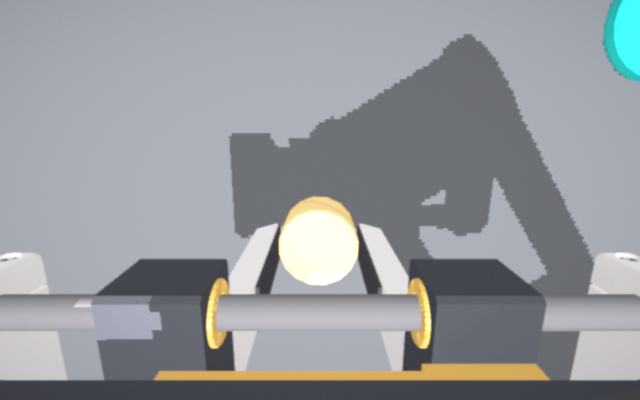

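The stopper is gripped between the pads: disc centred at (319,243), opening 42.7 mm. I'll work out the stopper's offset from the TCP, then lift.

```bash
python3 -m creep '[{"slide":[0,-40,0],"roll":0,"grip":1},{"slide":[0,-80,0],"roll":0,"grip":1},{"slide":[0,-120,0],"roll":0,"grip":1},{"slide":[0,-160,0],"roll":0,"grip":1},{"slide":[0,-170,0],"roll":0,"grip":1},{"slide":[0,-170,0],"roll":0,"grip":1},{"slide":[0,-170,0],"roll":0,"grip":1}]'; python3 - <<'E'
from h import *
o=robot.get_obs();print(o["tool_pos"],o["ee_rot"],o["width"])
c=camera_info("wrist");im=snapshot("wrist")[:,:,::-1];cv2.imwrite("pics/w3.png",im)
h=cv2.cvtColor(im,cv2.COLOR_BGR2HSV)
m=cv2.inRange(h,(12,30,235),(32,200,255));m[:,:260]=0;m[:,380:]=0;m[290:]=0
ct=max(cv2.findContours(m,0,2)[0],key=cv2.contourArea);e=cv2.minEnclosingCircle(ct);print(e,cv2.boundingRect(ct))
z=o["tool_pos"][2]+.056-.0213
print(plane(c,e[0],z), 2*e[1]/c["fx"]*(c["cam_to_world"][2,3]-z))
cs,cd=camera_info("scene"),camera_info("side")
a=snapshot("scene")[:,:,::-1];b=snapshot("side")[:,:,::-1]
cv2.imwrite("pics/s3.png",a);cv2.imwrite("pics/d3.png",b)
E
```

```text
time: 4.25
tool_pos: [0.4348, 0.3287, 0.1908]
ee_rot: [-1.571, -0.0, -1.57]
wrist_force: [0.6, 0.4, -1.9]
width: 0.0428
[0.43475285 0.32869425 0.19078004] [-1.57088855e+00 -1.53503766e-04 -1.57001950e+00] 0.0428073760024617
((317.9106750488281, 247.2888641357422), 38.605106353759766) (280, 211, 77, 74)
[0.43471007 0.32873367 0.22548004] 0.03902766002798319
```

View pics/w3.png

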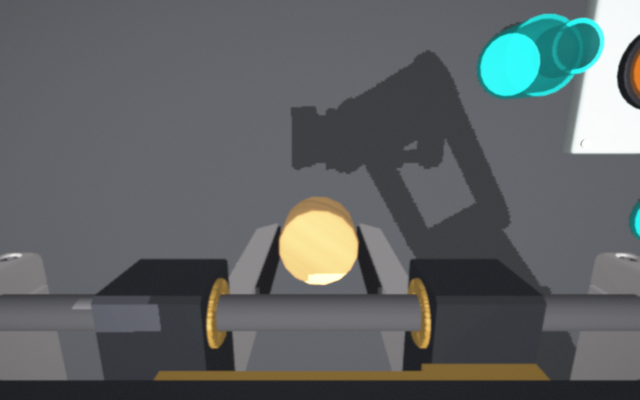

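View pics/d3.png

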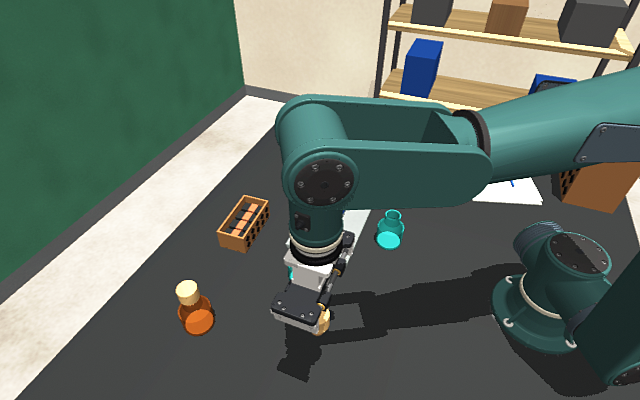

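The stopper is held upright, within 1.5 mm of the tool axis. I'll carry it short of the jar and look at the mouth from there.

```bash
python3 -m creep '[{"slide":[359,0,0],"roll":0,"grip":1},{"slide":[359,0,0],"roll":0,"grip":1},{"slide":[359,0,0],"roll":0,"grip":1},{"slide":[359,0,0],"roll":0,"grip":1},{"slide":[359,0,0],"roll":0,"grip":1},{"slide":[359,0,0],"roll":0,"grip":1},{"slide":[359,0,0],"roll":0,"grip":1},{"slide":[359,0,0],"roll":0,"grip":1},{"slide":[359,0,0],"roll":0,"grip":1},{"slide":[359,0,0],"roll":0,"grip":1},{"slide":[359,0,0],"roll":0,"grip":1},{"slide":[359,0,0],"roll":0,"grip":1},{"slide":[359,0,0],"roll":0,"grip":1}]'; python3 - <<'E'
from h import *
o=robot.get_obs();print(o["tool_pos"],o["ee_rot"],o["width"])
c=camera_info("wrist");im=snapshot("wrist")[:,:,::-1];cv2.imwrite("pics/w4.png",im)
print(proj(c,(.553,-.029,.125)))
E
```

```text
time: 5.48
tool_pos: [0.4347, -0.0291, 0.1904]
ee_rot: [-1.573, 0.001, -1.568]
wrist_force: [0.5, -0.7, -0.2]
width: 0.0432
[ 0.43470906 -0.02907397  0.1904077 ] [-1.57258390e+00  7.76013219e-04 -1.56826199e+00] 0.04320344573385347
(np.float64(318.35939180101235), np.float64(48.333767305642084))
```

View pics/w4.png

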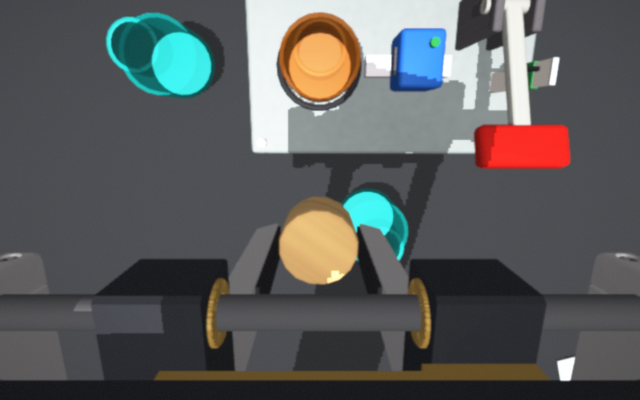

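```bash
python3 - <<'E'
import cv2
a=cv2.imread("pics/w4.png")
cv2.imwrite("pics/w4z.png",cv2.resize(a[0:180,240:590],None,fx=2.25,fy=2.25,interpolation=cv2.INTER_CUBIC))
cv2.imwrite("pics/w4j.png",cv2.resize(a[0:120,260:380],None,fx=5,fy=5,interpolation=cv2.INTER_CUBIC))
E
```

```text
(no output)
```

View pics/w4j.png

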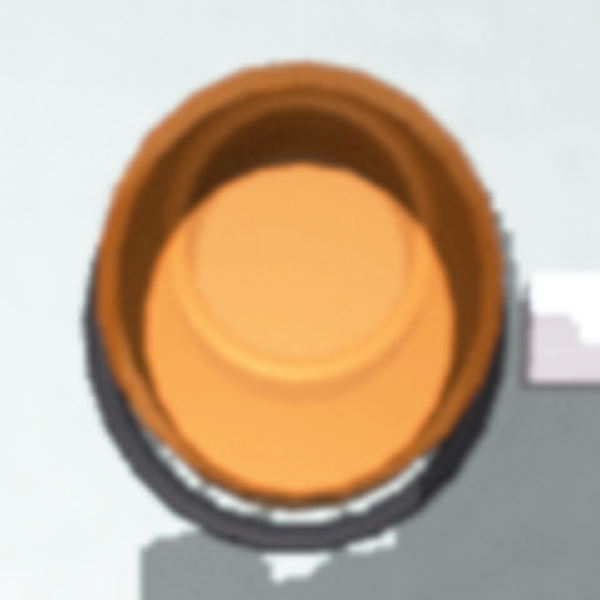

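View pics/w4z.png

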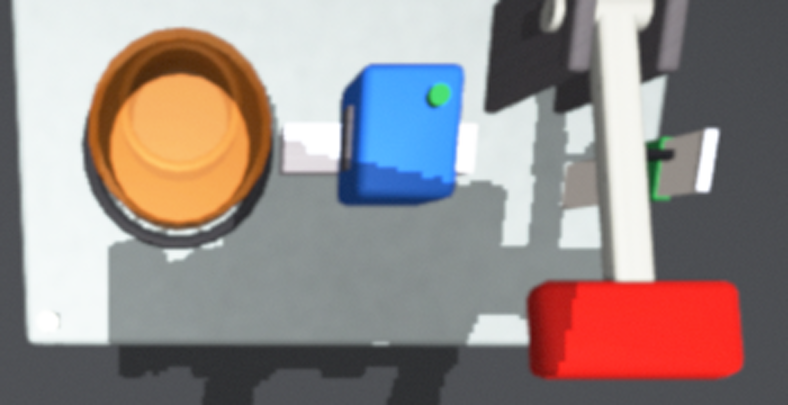

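The jar-mouth rim ellipse is centred at about (320.3,47.2) in the wrist picture. The bar's top spans about (475–570, 125–167).

```bash
python3 - <<'E'
from h import *
c=camera_info("wrist");cs,cd=camera_info("scene"),camera_info("side")
p=(320.3,47.2);S=(330.93,178.5);D=(326.35,206.35)
print(plane(c,p,.125),tri([(c,p),(cs,S),(cd,D)]),tri([(c,p),(cs,S)]),tri([(c,p),(cd,D)]))
print("diam",267/5/c["fx"]*(c["cam_to_world"][2,3]-.125)) 
b=(636/2.25+240,330/2.25);print("bar",b,plane(c,b,.134))
print(plane(c,(320,61),.02))
# base front-left corner and front edge at z .02
for q in((252,152.5),(475,152)):print(plane(c,q,.02))
E
```

```text
[ 0.55405368 -0.03031297  0.125     ] (array([ 0.5537, -0.0301,  0.124 ]), [0.0006, 0.0004, 0.0004]) (array([ 0.5539, -0.03  ,  0.1249]), [0.0004, 0.0004]) (array([ 0.5541, -0.0304,  0.1231]), [0.0003, 0.0003])
diam 0.04306553285660088
bar (522.6666666666667, 146.66666666666666) [ 0.48142956 -0.18698658  0.134     ]
[ 0.56059438 -0.03053967  0.02      ]
[0.46468095 0.04504386 0.02      ]
[ 0.46595373 -0.20395796  0.02      ]
```

The mouth is at (0.554, -0.030, 0.1245), consistent across three views and with a 43 mm rim diameter. I'll move over it and stop just above for a check.

```bash
python3 -m creep '[{"slide":[1,0,40],"roll":0,"grip":1},{"slide":[1,0,80],"roll":0,"grip":1},{"slide":[1,0,110],"roll":0,"grip":1},{"slide":[1,0,118],"roll":0,"grip":1},{"slide":[1,15,118],"roll":0,"grip":1},{"slide":[1,30,118],"roll":0,"grip":1},{"slide":[1,36,118],"roll":0,"grip":1},{"slide":[1,36,118],"roll":0,"grip":1},{"slide":[1,36,118],"roll":0,"grip":1},{"slide":[1,36,118],"roll":0,"grip":1}]'; python3 - <<'E'
from h import *
o=robot.get_obs();print(o["tool_pos"],o["ee_rot"],o["width"])
for n in("scene","side"):
    im=snapshot(n)[:,:,::-1];cv2.imwrite(f"pics/{n}5.png",im)
    x,y=(331,178) if n=="scene" else (326,206)
    z=cv2.resize(im[y-50:y+50,x-60:x+60],None,fx=5,fy=5,interpolation=cv2.INTER_CUBIC);cv2.imwrite(f"pics/{n}5z.png",z)
E
```

```text
time: 6.37
tool_pos: [0.5534, -0.0308, 0.1566]
ee_rot: [-1.569, -0.0, -1.569]
wrist_force: [-0.5, 0.5, -0.6]
width: 0.0429
[ 0.55338192 -0.03084279  0.15658845] [-1.56898425e+00 -3.67643716e-04 -1.56936580e+00] 0.04285145276231762
```

View pics/scene5z.png

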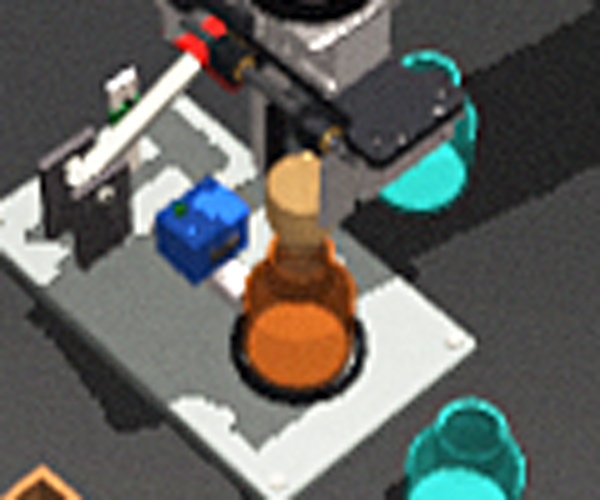

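View pics/side5z.png

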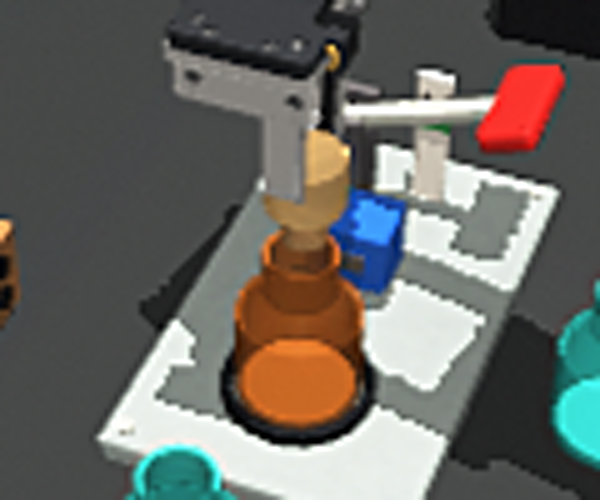

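Both views show the cork just above the mouth and centred to within about 1 mm. I'll lower it slowly.

```bash
python3 -m creep '[{"slide":[-0.5,8,0],"roll":0,"grip":1},{"slide":[-0.5,14,0],"roll":0,"grip":1},{"slide":[-0.5,18,0],"roll":0,"grip":1},{"slide":[-0.5,22,0],"roll":0,"grip":1},{"slide":[-0.5,25,0],"roll":0,"grip":1},{"slide":[-0.5,28,0],"roll":0,"grip":1},{"slide":[-0.5,30,0],"roll":0,"grip":1},{"slide":[-0.5,31,0],"roll":0,"grip":1},{"slide":[-0.5,31,0],"roll":0,"grip":1}]'
```

```text
time: 7.22
tool_pos: [0.5532, -0.0305, 0.1245]
ee_rot: [-1.57, 0.0, -1.57]
wrist_force: [-0.1, 0.1, -0.4]
width: 0.0432
```

```bash
python3 -m creep '[{"slide":[0,0.5,0],"roll":0,"grip":1},{"slide":[0,1,0],"roll":0,"grip":1},{"slide":[0,1.5,0],"roll":0,"grip":1},{"slide":[0,1.5,0],"roll":0,"grip":1}]'
```

```text
time: 7.55
tool_pos: [0.5535, -0.0306, 0.1242]
ee_rot: [-1.569, -0.0, -1.57]
wrist_force: [-1.0, 0.0, 4.3]
width: 0.043
```

Contact of 4.3 N came at the expected seated height (0.1242). I'll release, rise straight up and look.

```bash
python3 -m creep '[{"slide":[0,-1,0],"roll":0,"grip":1},{"slide":[0,-1,0],"roll":0,"grip":0.3},{"slide":[0,-1,0],"roll":0,"grip":0},{"slide":[0,-1,0],"roll":0,"grip":0},{"slide":[0,-1,0],"roll":0,"grip":0},{"slide":[0,-1,0],"roll":0,"grip":0},{"slide":[0,-1,0],"roll":0,"grip":0},{"slide":[0,-1,0],"roll":0,"grip":0},{"slide":[0,-20,0],"roll":0,"grip":0},{"slide":[0,-50,0],"roll":0,"grip":0},{"slide":[0,-80,0],"roll":0,"grip":0},{"slide":[0,-80,-40],"roll":0,"grip":0},{"slide":[0,-80,-80],"roll":0,"grip":0},{"slide":[0,-80,-118],"roll":0,"grip":0},{"slide":[0,-80,-118],"roll":0,"grip":0},{"slide":[0,-80,-118],"roll":0,"grip":0},{"slide":[0,-80,-118],"roll":0,"grip":0}]'; python3 - <<'E'
from h import *
o=robot.get_obs();print(o["tool_pos"],o["ee_rot"],o["width"])
c=camera_info("wrist")
im=snapshot("wrist")[:,:,::-1];cv2.imwrite("pics/w6.png",im)
Z=[]
for n in("scene","side"):
    im=snapshot(n)[:,:,::-1]
    x,y=(331,178) if n=="scene" else (326,206)
    Z.append(cv2.resize(im[y-50:y+50,x-40:x+40],None,fx=5,fy=5,interpolation=cv2.INTER_CUBIC))
cv2.imwrite("pics/z6.png",np.hstack(Z))
for X in((.5535,-.0305,.159),(.5535,-.0305,.125)):print(proj(c,X))
E
```

```text
time: 8.97
tool_pos: [0.4358, -0.0308, 0.2034]
ee_rot: [-1.569, -0.0, -1.57]
wrist_force: [1.0, 0.6, -0.6]
width: 0.0939
[ 0.43581546 -0.03084801  0.20338569] [-1.56879676e+00 -3.75099732e-04 -1.57009082e+00] 0.09385771037720035
(np.float64(317.56221576800874), np.float64(43.490513251544826))
(np.float64(317.63372322295123), np.float64(52.96239250095897))
```

View pics/w6.png

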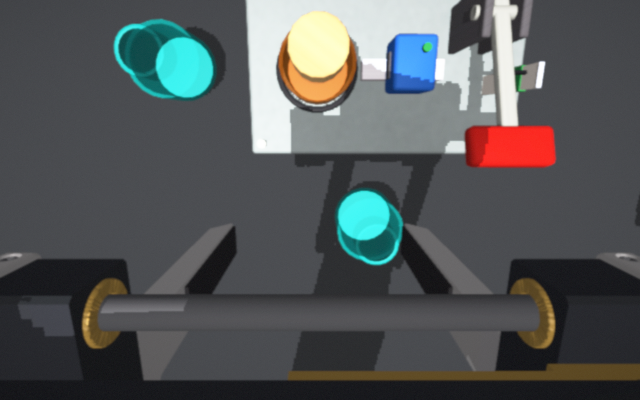

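View pics/z6.png

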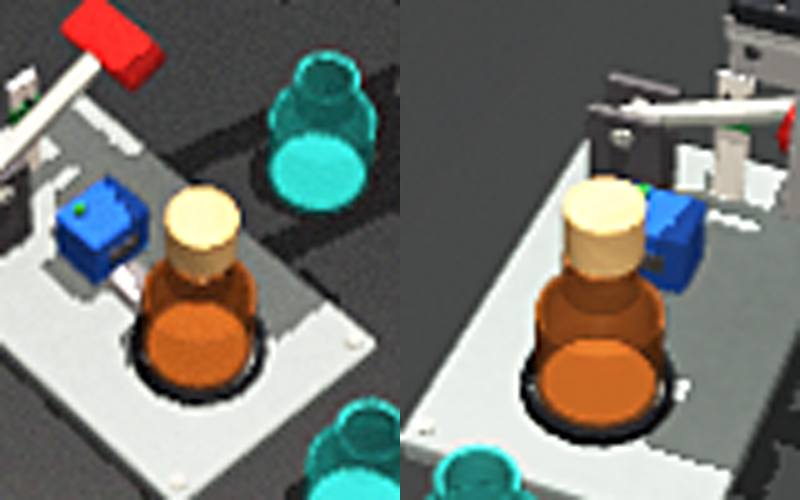

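The stopper is seated and upright: its disc is at (318.5,44.5) in the wrist view against a predicted (317.6,43.5). Before touching the handle I'll triangulate the height of the stopper top.

```bash
python3 - <<'E'
from h import *
L=[]
for n in("wrist","scene","side"):
    c=camera_info(n);im=snapshot(n)[:,:,::-1];x,y=[int(v) for v in proj(c,(.5535,-.0305,.159))]
    r=36 if n=="wrist" else 14
    y0=max(0,y-r);s=np.ascontiguousarray(im[y0:y+r,x-r:x+r]);h=cv2.cvtColor(s,cv2.COLOR_BGR2HSV)
    m=cv2.inRange(h,(16,30,215),(34,200,255));ct=max(cv2.findContours(m,0,2)[0],key=cv2.contourArea)
    b=cv2.boundingRect(ct);M=cv2.moments(m,True);p=(M["m10"]/M["m00"]+x-r,M["m01"]/M["m00"]+y0);print(n,b,p);L.append((c,p))
    if n=="wrist":
        H=cv2.cvtColor(im,cv2.COLOR_BGR2HSV);R=cv2.inRange(H,(0,200,60),(4,255,255));M=cv2.moments(R,True);q=(M["m10"]/M["m00"],M["m01"]/M["m00"]);print("bar",q,plane(c,q,.134))
print(tri(L),tri(L[:2]),tri([L[0],L[2]]))
E
python3 -m creep '[{"slide":[40,0,0],"roll":0,"grip":1},{"slide":[80,0,15],"roll":0,"grip":1},{"slide":[120,0,30],"roll":0,"grip":1},{"slide":[156,0,40],"roll":0,"grip":1},{"slide":[156,0,40],"roll":0,"grip":1},{"slide":[156,0,40],"roll":0,"grip":1},{"slide":[156,0,40],"roll":0,"grip":1},{"slide":[156,0,40],"roll":0,"grip":1},{"slide":[156,0,40],"roll":0,"grip":1},{"slide":[156,0,40],"roll":0,"grip":1},{"slide":[156,0,40],"roll":0,"grip":1},{"slide":[156,0,40],"roll":0,"grip":1}]'
```

```text
wrist (7, 4, 62, 67) (317.7514174873172, 44.50850492390331)
bar (510.4, 146.74780058651027) [ 0.48149276 -0.18656329  0.134     ]
scene (7, 9, 15, 12) (330.9712230215827, 171.16546762589928)
side (6, 9, 17, 12) (326.26451612903224, 196.79354838709676)
(array([ 0.5535, -0.0305,  0.1582]), [0.0003, 0.0014, 0.0016]) (array([ 0.5531, -0.0308,  0.1597]), [0.0003, 0.0003]) (array([ 0.5542, -0.0305,  0.1563]), [0.0005, 0.0005])
time: 10.27
tool_pos: [0.4753, -0.1861, 0.2032]
ee_rot: [-1.57, -0.0, -1.569]
wrist_force: [-0.1, 0.3, 1.0]
width: 0.0172
```

The stopper top is at (0.5535, -0.0305, 0.158), against 0.159 expected. I'll descend onto the bar while the fingers finish closing.

```bash
python3 -m creep '[{"slide":[1,20,1],"roll":0,"grip":1},{"slide":[1,40,1],"roll":0,"grip":1},{"slide":[1,55,1],"roll":0,"grip":1},{"slide":[1,60,1],"roll":0,"grip":1},{"slide":[1,60,1],"roll":0,"grip":1},{"slide":[1,60,1],"roll":0,"grip":1}]'; python3 - <<'E'
from h import *
Z=[]
for n in("scene","side"):
    im=snapshot(n)[:,:,::-1]
    x,y=(313,140) if n=="scene" else (365,180)
    Z.append(cv2.resize(im[y-50:y+50,x-40:x+40],None,fx=5,fy=5,interpolation=cv2.INTER_CUBIC))
cv2.imwrite("pics/z7.png",np.hstack(Z))
E
```

```text
time: 10.77
tool_pos: [0.4764, -0.1877, 0.1434]
ee_rot: [-1.57, -0.0, -1.57]
wrist_force: [-0.5, 0.7, 0.2]
width: 0.0005
```

View pics/z7.png

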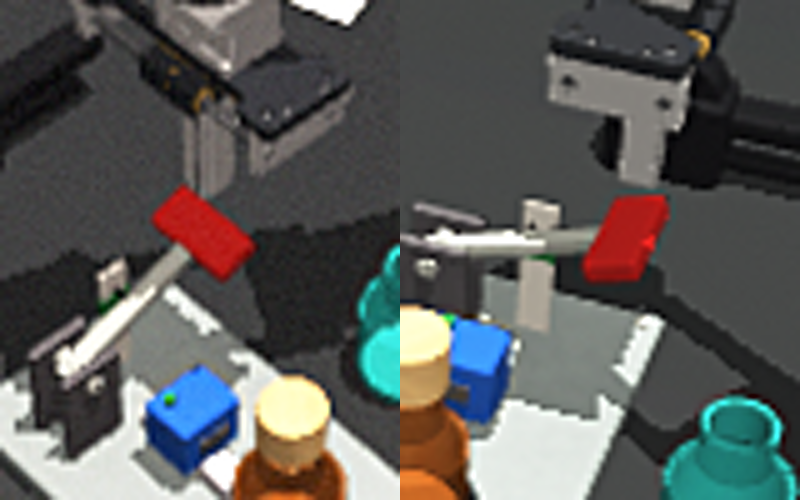

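```bash
python3 - <<'E'
from h import *
o=robot.get_obs();t=o["tool_pos"];print(t)
for n,(x,y) in(("scene",(313,140)),("side",(365,180))):
    c=camera_info(n)
    for nm,X in(("tcp",t),("tcp-16x",t+[-.008,0,0]),("bar",(.4815,-.1868,.134)),("lvl",(.473,-.187,.093))):
        p=proj(c,X);print(n,nm,((p[0]-x+40)*5,(p[1]-y+50)*5))
# bar from the unobstructed first pictures: red mask corners, scene & side
a=cv2.imread("pics/scene0.png");b=cv2.imread("pics/side0.png")
for n,im,(x,y) in(("scene",a,(313,136)),("side",b,(371,178))):
    z=cv2.resize(im[y-20:y+20,x-20:x+20],None,fx=10,fy=10,interpolation=cv2.INTER_CUBIC)
    cv2.imwrite(f"pics/r_{n}.png",z)
cv2.imwrite("pics/r.png",np.hstack([cv2.imread("pics/r_scene.png"),cv2.imread("pics/r_side.png")]))
E
```

```text
[ 0.47704291 -0.18806394  0.14445537]
scene tcp (np.float64(206.62459163880357), np.float64(212.5170742332027))
scene tcp-16x (np.float64(215.84418736859988), np.float64(206.18543852640528))
scene bar (np.float64(202.98082205644988), np.float64(228.11705873310174))
scene lvl (np.float64(212.9994144720655), np.float64(263.093540759354))
side tcp (np.float64(234.96533094857597), np.float64(213.37565306663706))
side tcp-16x (np.float64(248.66947234397685), np.float64(216.70258054552974))
side bar (np.float64(224.96163566643816), np.float64(227.33913680066436))
side lvl (np.float64(232.43244517136162), np.float64(285.94629713474137))
```

View pics/r.png

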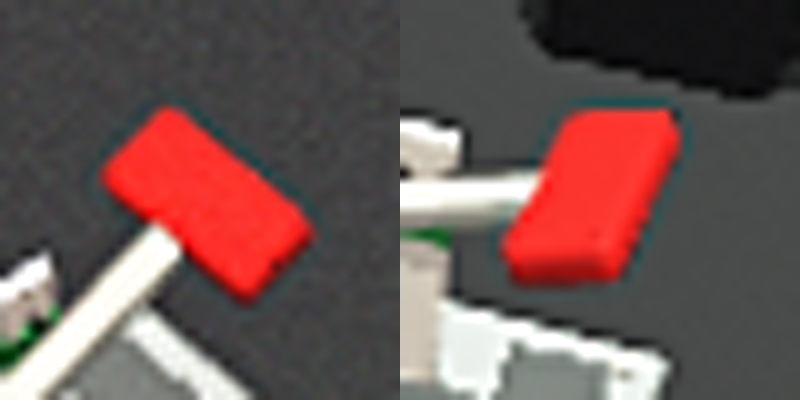

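The visible grey fingertips end about 10 mm above the projected TCP, so I'll find contact by force instead of trusting the height.

```bash
python3 -m creep '[{"slide":[0,2,0],"roll":0,"grip":1},{"slide":[0,4,0],"roll":0,"grip":1},{"slide":[0,5,0],"roll":0,"grip":1},{"slide":[0,5,0],"roll":0,"grip":1}]';python3 -m creep '[{"slide":[0,1,0],"roll":0,"grip":1},{"slide":[0,2,0],"roll":0,"grip":1},{"slide":[0,2,0],"roll":0,"grip":1}]';python3 -m creep '[{"slide":[0,1,0],"roll":0,"grip":1},{"slide":[0,2,0],"roll":0,"grip":1},{"slide":[0,2,0],"roll":0,"grip":1}]'
```

```text
time: 11.2
tool_pos: [0.4762, -0.1877, 0.1378]
ee_rot: [-1.571, 0.0, -1.57]
wrist_force: [-0.5, 0.3, -0.2]
width: 0.0003
time: 11.45
tool_pos: [0.4761, -0.1876, 0.1356]
ee_rot: [-1.571, 0.0, -1.57]
wrist_force: [-0.2, -0.8, 0.7]
width: 0.0006
time: 11.7
tool_pos: [0.4761, -0.1876, 0.1336]
ee_rot: [-1.571, 0.0, -1.57]
wrist_force: [-0.1, -1.0, -0.3]
width: 0.0007
```

```bash
python3 -m creep '[{"slide":[0,1,0],"roll":0,"grip":1},{"slide":[0,2,0],"roll":0,"grip":1},{"slide":[0,2,0],"roll":0,"grip":1}]';python3 -m creep '[{"slide":[0,1,0],"roll":0,"grip":1},{"slide":[0,2,0],"roll":0,"grip":1},{"slide":[0,2,0],"roll":0,"grip":1}]';python3 -m creep '[{"slide":[0,1,0],"roll":0,"grip":1},{"slide":[0,2,0],"roll":0,"grip":1},{"slide":[0,2,0],"roll":0,"grip":1}]'; python3 - <<'E'
from h import *
Z=[]
for n in("scene","side"):
    im=snapshot(n)[:,:,::-1]
    x,y=(313,140) if n=="scene" else (365,180)
    Z.append(cv2.resize(im[y-25:y+25,x-20:x+20],None,fx=10,fy=10,interpolation=cv2.INTER_CUBIC))
cv2.imwrite("pics/z8.png",np.hstack(Z))
E
```

```text
time: 11.95
tool_pos: [0.4761, -0.1876, 0.1316]
ee_rot: [-1.571, 0.0, -1.57]
wrist_force: [0.4, 0.4, 0.2]
width: 0.0007
time: 12.2
tool_pos: [0.4761, -0.1876, 0.1296]
ee_rot: [-1.571, 0.0, -1.57]
wrist_force: [-0.1, -0.3, 0.3]
width: 0.0005
time: 12.45
tool_pos: [0.4761, -0.1876, 0.1276]
ee_rot: [-1.571, 0.0, -1.57]
wrist_force: [-0.3, 0.5, -0.3]
width: 0.0008
```

View pics/z8.png

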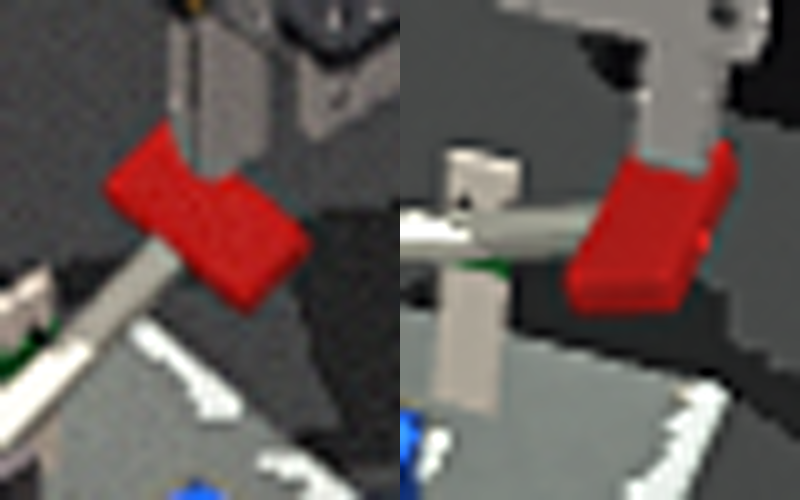

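```bash
python3 - <<'E'
from h import *
cs,cd=camera_info("scene"),camera_info("side")
z=lambda x,y,cx,cy:(cx-20+(x+.5)/10-.5,cy-25+(y+.5)/10-.5)
# +y face of finger: bottom corners: +x corner and -x corner
print("corner +x", tri([(cs,z(205,180,313,140)),(cd,z(240,160,365,180))]))
print("corner -x", tri([(cs,z(268,155,313,140)),(cd,z(310,172,365,180))]))
t=robot.get_obs()["tool_pos"];print(t)
for X in((t+[.008,.012,0]),(t+[-.008,.012,0]),t+[.008,.012,.01],t+[-.008,.012,.01]):
    for c,(x,y) in((cs,(313,140)),(cd,(365,180))):
        p=proj(c,X);print([round(v) for v in((p[0]-x+20)*10,(p[1]-y+25)*10)],end=" ")
    print()
E
```

```text
corner +x (array([ 0.4861, -0.1838,  0.1532]), [0.0009, 0.0009])
corner -x (array([ 0.4657, -0.1768,  0.1581]), [0.0011, 0.0011])
[ 0.47621577 -0.18767667  0.12779754]
[223, 243] [228, 242] 
[260, 217] [282, 256] 
[223, 222] [231, 215] 
[260, 196] [286, 228]
```

```bash
python3 - <<'E'
from h import *
cd=camera_info("side")
o,d=ray(cd,(323,195));
for y in(-.01,0,.01):print(o+d*(y-o[1])/d[1])
cv2.imwrite("pics/w8.png",snapshot("wrist")[:,:,::-1])
c=camera_info("wrist");t=robot.get_obs()["tool_pos"];print(proj(c,t),proj(c,t+[0,0,.019]),proj(c,(.4815,-.187,.134)))
E
```

```text
[ 0.55599272 -0.01        0.17872096]
[0.55216887 0.         0.18811446]
[0.54834502 0.01       0.19750796]
(np.float64(317.9880266121605), np.float64(226.79419211667403)) (np.float64(317.96479155880917), np.float64(237.11568274862032)) (np.float64(316.81952597853274), np.float64(221.84537135125916))
```

View pics/w8.png

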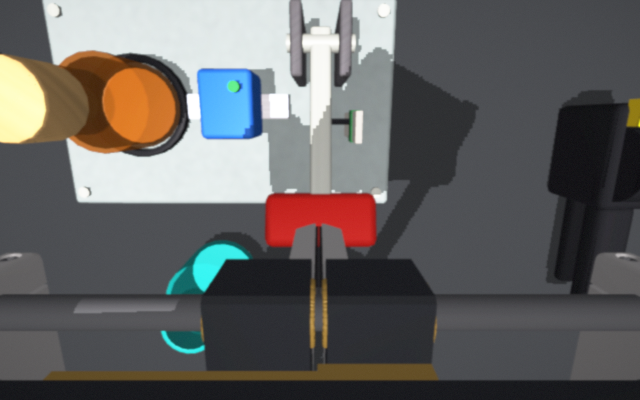

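The wrist view shows the shut fingers over the bar's middle, at x 295–345 and row about 227. The outer views put their visible ends near z 0.155. There is no contact yet, so I'll keep creeping with force checks.

```bash
python3 -m creep '[{"slide":[0,1,0],"roll":0,"grip":1},{"slide":[0,2,0],"roll":0,"grip":1},{"slide":[0,3,0],"roll":0,"grip":1},{"slide":[0,3,0],"roll":0,"grip":1}]' | grep -E "pos|force";python3 -m creep '[{"slide":[0,1,0],"roll":0,"grip":1},{"slide":[0,2,0],"roll":0,"grip":1},{"slide":[0,3,0],"roll":0,"grip":1},{"slide":[0,3,0],"roll":0,"grip":1}]'| grep -E "pos|force"
```

```text
tool_pos: [0.4761, -0.1876, 0.1245]
wrist_force: [1.0, -0.5, -0.1]
tool_pos: [0.4761, -0.1876, 0.1216]
wrist_force: [0.1, -0.2, -1.3]
```

```bash
python3 -m creep '[{"slide":[0,1,0],"roll":0,"grip":1},{"slide":[0,2,0],"roll":0,"grip":1},{"slide":[0,3,0],"roll":0,"grip":1},{"slide":[0,3,0],"roll":0,"grip":1}]'| grep -E "pos|force"; python3 - <<'E'
from h import *
Z=[]
for n in("scene","side"):
    im=snapshot(n)[:,:,::-1]
    x,y=(313,140) if n=="scene" else (365,180)
    Z.append(cv2.resize(im[y-25:y+25,x-20:x+20],None,fx=10,fy=10,interpolation=cv2.INTER_CUBIC))
cv2.imwrite("pics/z9.png",np.hstack(Z))
E
```

```text
tool_pos: [0.4761, -0.1876, 0.1186]
wrist_force: [1.2, -0.5, 0.4]
```

View pics/z9.png

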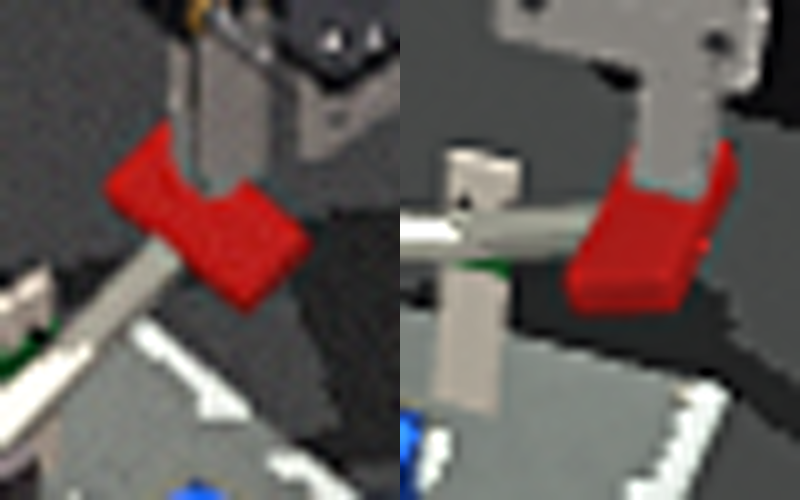

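The bar hasn't moved (centre about (205,210) in the crop) and the tips are still visibly above its centre. I'll continue.

```bash
python3 -m creep '[{"slide":[0,1,0],"roll":0,"grip":1},{"slide":[0,2,0],"roll":0,"grip":1},{"slide":[0,2,0],"roll":0,"grip":1},{"slide":[0,2,0],"roll":0,"grip":1}]' | grep -E "pos|force";python3 -m creep '[{"slide":[0,1,0],"roll":0,"grip":1},{"slide":[0,2,0],"roll":0,"grip":1},{"slide":[0,2,0],"roll":0,"grip":1},{"slide":[0,2,0],"roll":0,"grip":1}]'| grep -E "pos|force"
```

```text
tool_pos: [0.4762, -0.1877, 0.1168]
wrist_force: [0.1, -0.2, 0.8]
tool_pos: [0.4765, -0.1878, 0.1159]
wrist_force: [-1.4, 0.5, 5.1]
```

```bash
python3 -m creep '[{"slide":[0,1,0],"roll":0,"grip":1},{"slide":[0,2,0],"roll":0,"grip":1},{"slide":[0,2,0],"roll":0,"grip":1},{"slide":[0,2,0],"roll":0,"grip":1}]'| grep -E "time|pos|force"
```

```text
time: 14.7
tool_pos: [0.4764, -0.188, 0.1138]
wrist_force: [-1.8, -0.4, 5.0]
```

Contact of about 5 N at TCP 0.116, so the real tips sit about 20 mm behind the reported TCP and level should be at TCP ≈ 0.073. I'll push down most of the way, then look.

```bash
python3 -m creep '[{"slide":[0,3,0],"roll":0,"grip":1},{"slide":[0,6,0],"roll":0,"grip":1},{"slide":[0,9,0],"roll":0,"grip":1},{"slide":[0,12,0],"roll":0,"grip":1},{"slide":[0,15,0],"roll":0,"grip":1},{"slide":[0,18,0],"roll":0,"grip":1},{"slide":[0,21,0],"roll":0,"grip":1},{"slide":[0,24,0],"roll":0,"grip":1},{"slide":[0,27,0],"roll":0,"grip":1},{"slide":[0,30,0],"roll":0,"grip":1},{"slide":[0,32,0],"roll":0,"grip":1},{"slide":[0,32,0],"roll":0,"grip":1},{"slide":[0,32,0],"roll":0,"grip":1}]'; python3 - <<'E'
from h import *
Z=[]
for n in("scene","side"):
    im=snapshot(n)[:,:,::-1]
    x,y=(313,160) if n=="scene" else (350,195)
    Z.append(cv2.resize(im[y-50:y+50,x-40:x+40],None,fx=5,fy=5,interpolation=cv2.INTER_CUBIC))
cv2.imwrite("pics/z10.png",np.hstack(Z))
cv2.imwrite("pics/w10.png",snapshot("wrist")[:,:,::-1])
E
```

```text
time: 15.78
tool_pos: [0.4749, -0.1885, 0.082]
ee_rot: [-1.573, -0.002, -1.57]
wrist_force: [-6.3, -0.7, 9.9]
width: 0.0006
```

View pics/z10.png

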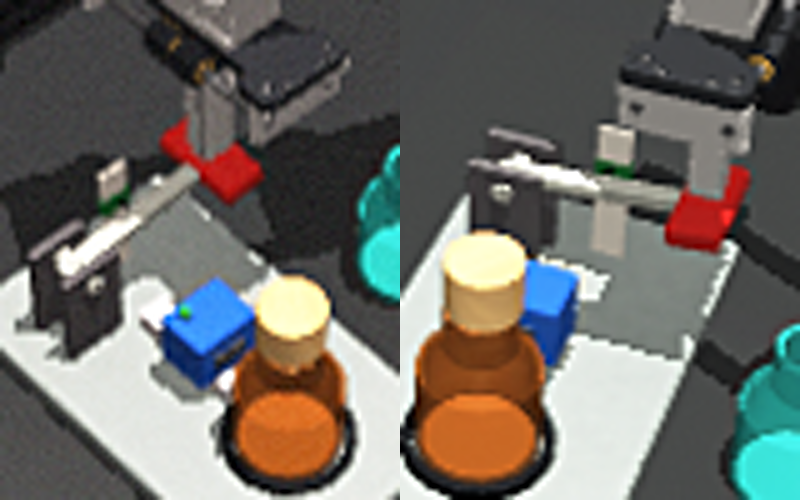

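View pics/w10.png

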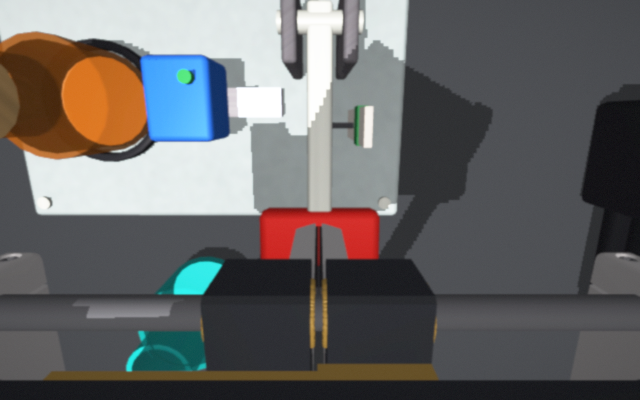

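The bar is nearly level and the print head has moved towards the jar, which is still closed. I'll push a further 7 mm, then gauge by the head's travel (21 mm at level) and by the arm's slope.

```bash
python3 -m creep '[{"slide":[0,2,0],"roll":0,"grip":1},{"slide":[0,4,0],"roll":0,"grip":1},{"slide":[0,6,0],"roll":0,"grip":1},{"slide":[0,7,0],"roll":0,"grip":1},{"slide":[0,7,0],"roll":0,"grip":1},{"slide":[0,7,0],"roll":0,"grip":1}]'; python3 - <<'E'
from h import *
def green(im,x0,x1,y0,y1):
    s=np.ascontiguousarray(im[y0:y1,x0:x1]);w=s.astype(float);g=np.clip(w[...,1]-np.maximum(w[...,0],w[...,2])-15,0,None)
    ys,xs=np.mgrid[y0:y1,x0:x1];return (xs*g).sum()/g.sum(),(ys*g).sum()/g.sum()
def blue(im,x0,x1,y0,y1):
    h=cv2.cvtColor(np.ascontiguousarray(im[y0:y1,x0:x1]),cv2.COLOR_BGR2HSV);m=cv2.inRange(h,(105,150,60),(120,255,255));M=cv2.moments(m,True);return M["m10"]/M["m00"]+x0,M["m01"]/M["m00"]+y0
for n,B in(("scene",(296,330,158,192)),("side",(322,352,186,220))):
    c=camera_info(n);a=cv2.imread(f"pics/{n}0.png");b=snapshot(n)[:,:,::-1];cv2.imwrite(f"pics/{n}11.png",b)
    p,q=blue(a,*B),blue(b,*B);print(n,p,q,plane(c,p,.06),plane(c,q,.06),(plane(c,q,.06)-plane(c,p,.06))[:2])
Z=[]
for n in("scene","side"):
    im=cv2.imread(f"pics/{n}11.png")
    x,y=(313,160) if n=="scene" else (350,195)
    Z.append(cv2.resize(im[y-50:y+50,x-40:x+40],None,fx=5,fy=5,interpolation=cv2.INTER_CUBIC))
cv2.imwrite("pics/z11.png",np.hstack(Z))
cv2.imwrite("pics/w11.png",snapshot("wrist")[:,:,::-1])
E
```

```text
time: 16.43
tool_pos: [0.4743, -0.1885, 0.075]
ee_rot: [-1.575, -0.002, -1.57]
wrist_force: [-6.6, -0.9, 9.5]
width: 0.0008
scene (310.6768558951965, 173.2052401746725) (314.3777777777778, 176.30666666666667) [ 0.55319034 -0.12318935  0.06      ] [ 0.55281722 -0.10586481  0.06      ] [-0.00037312  0.01732453]
side (338.48908296943233, 202.09606986899564) (339.1748251748252, 206.55944055944056) [ 0.55104996 -0.12439738  0.06      ] [ 0.54274555 -0.10719215  0.06      ] [-0.00830441  0.01720522]
```

View pics/z11.png

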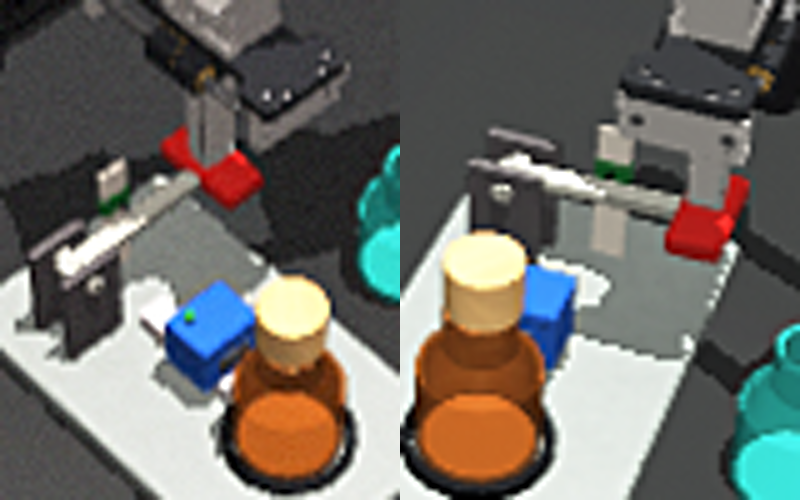

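View pics/w11.png

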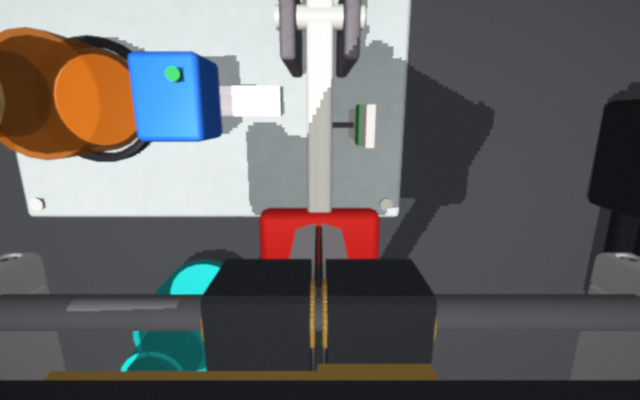

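```bash
python3 - <<'E'
from h import *
def dot(im,x,y,r):
    s=im[y-r:y+r,x-r:x+r].astype(float);g=s[...,1]-s[...,0]*1.0;g=np.clip(s[...,1]-np.maximum(s[...,2],s[...,0]*.8)-10,0,None)
    ys,xs=np.mgrid[y-r:y+r,x-r:x+r];return (xs*g).sum()/g.sum(),(ys*g).sum()/g.sum()
c=camera_info("wrist");t=robot.get_obs()["tool_pos"];w11=cv2.imread("pics/w11.png");w6=cv2.imread("pics/w6.png");w10=cv2.imread("pics/w10.png")
def at(tp):
    k=dict(c);T=c["cam_to_world"].copy();T[:3,3]+=np.array(tp)-t;k["cam_to_world"]=T;return k
P0=plane(at((.4358,-.0308,.2034)),dot(w6,428,47,8),.082);P1=plane(at((.4749,-.1885,.082)),dot(w10,185,76,10),.082);P2=plane(c,dot(w11,173,74,10),.082)
print("wrist",P0,P1,P2,P1-P0,P2-P0)
cs=camera_info("scene");a=cv2.imread("pics/scene0.png");b=cv2.imread("pics/scene11.png")
p=dot(a,307,170,5);q=dot(b,311,173,5);print(p,q,plane(cs,p,.082),plane(cs,q,.082),plane(cs,q,.082)-plane(cs,p,.082))
# bar top corners, wrist: top face at +x edge: row ~209, cols 261..379
print(plane(c,(261,211),.093),plane(c,(379,211),.093), "width70->height")
T=c["cam_to_world"];f=c["fx"]
E
```

```text
wrist [ 0.56569125 -0.12927811  0.082     ] [ 0.56608581 -0.11155551  0.082     ] [ 0.56616284 -0.1078891   0.082     ] [0.00039457 0.0177226  0.        ] [0.0004716  0.02138901 0.        ]
(np.float64(306.4038559107052), np.float64(169.30441400304414)) (np.float64(310.43217158176947), np.float64(172.58123324396783)) [ 0.56362696 -0.13141603  0.082     ] [ 0.56296511 -0.11298664  0.082     ] [-0.00066185  0.01842939  0.        ]
[ 0.48999566 -0.15562977  0.093     ] [ 0.48998204 -0.22370472  0.093     ] width70->height
```

Head travel measures 21.4 mm in the wrist view (about 0.357 rad) and 18.4 mm in the coarser scene view (about 0.31 rad). The force of 9.5 N and the bar edge at x 0.490 both fit level. I'll hold, then recheck.

```bash
python3 -m creep '[{"slide":[0,0,0],"roll":0,"grip":1},{"slide":[0,0,0],"roll":0,"grip":1},{"slide":[0,0,0],"roll":0,"grip":1},{"slide":[0,0,0],"roll":0,"grip":1},{"slide":[0,0,0],"roll":0,"grip":1},{"slide":[0,0,0],"roll":0,"grip":1},{"slide":[0,0,0],"roll":0,"grip":1},{"slide":[0,0,0],"roll":0,"grip":1},{"slide":[0,0,0],"roll":0,"grip":1},{"slide":[0,0,0],"roll":0,"grip":1},{"slide":[0,0,0],"roll":0,"grip":1},{"slide":[0,0,0],"roll":0,"grip":1}]'; python3 - <<'E'
from h import *
im=snapshot("side")[:,:,::-1];cv2.imwrite("pics/d12.png",cv2.resize(im[150:260,280:420],None,fx=5,fy=5,interpolation=cv2.INTER_CUBIC))
E
```

```text
time: 17.58
tool_pos: [0.4744, -0.1885, 0.0751]
ee_rot: [-1.574, -0.002, -1.57]
wrist_force: [-6.5, -0.6, 9.8]
width: 0.0002
```

View pics/d12.png

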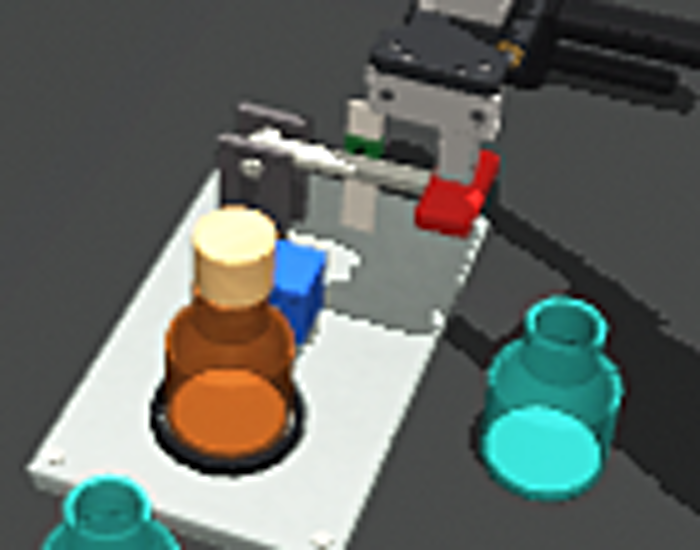

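The side view shows the jar closed in its nest and the arm held steady at the green mark, with TCP and force unchanged over the hold. I'm handing in.

```bash
python3 -c "
from bench import ticket,robot
print(robot.get_obs()['wrist_force']);ticket.close_job()"
```

```text
[-6.99566622 -0.22996239  8.83634188]
the job is handed in; nothing more can be done
```

I set the stopper in the amber jar and let go, then pushed the handle level and handed the job in at about 17.6 s with the shut fingers still holding it down. No verdict was reported.

**Last checks:**
- **Stopper:** its top measured (0.5535, -0.0305, 0.158) just after release, against 0.159 expected when seated. It is upright, within about 1 mm of the jar mouth, and the jar is in its nest.
- **Handle:** steady through the last second, with an upward force on the fingers of about 9–10 N.
- **Other objects:** nothing touched the label gun, carton or full jar that I could see. I did not measure their positions again at the end.

**Checks that disagreed:**
- **Handle angle:** three estimates differ but all lie within 0.29–0.41 rad.
  - Print head travel in the wrist view was 21.4 mm, about 0.36 rad.
  - Print head travel in the coarser scene view was 18.4 mm, about 0.31 rad.
  - The distance pressed since contact gives about 0.34 rad.
- **Fingertip position:** the fingers met the bar with the tool at 0.116 m instead of the expected 0.136 m, so the real tips sit about 20 mm behind the stated tool point. I found the contact by force and set the level from there.

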